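# Set a tripod leg to its red ring and squeeze its cam lever shut

### The arm

A 7-joint arm with a two-finger parallel gripper is mounted at the origin on the work surface. World frame = base frame: x ahead of the robot, y to its left, z up, the work surface at z = 0. Lengths are in mm, angles in rad, forces in N, time in s.
With the tool pointing down it reaches from about 400 to 900 mm from the base axis. Payload 5.6 kg.
Tool frame: the origin (TCP) lies on the centre line of the jaws, within the pads' length; the fingertips stand 8 mm ahead of it and the grasp point (between the pads) lies 11 mm behind it; y points along the fingers, x is the direction in which the jaws open and shut, and the axes are right-handed (so a half turn about y gives the same grasp; the last joint's range is limited). The gripper opens to 92 mm and grips with 3 to 60 N. Pads are 20 mm wide; open, the fingers measure 128 mm over their backs; the gripper's body (75 mm by 189 mm) begins 69 mm behind the grasp point.
Start: joints at [-1.208, 0.468, -0.012, 1.603, 0.006, 1.071, -0.056], TCP at [256.63, 597.202, 222.592] pointing down, gripper open.
Joint ranges: [-2.53, 2.53], [-0.31, 2.02], [-1.57, 1.55], [0.28, 2.44], [-1.29, 4.43], [0.15, 1.84], [-2.92, 2.92]. Speed limits (rad/s): [2.57, 2.57, 3.14, 3.14, 3.14, 3.14, 3.14].

### API

Orientations are given as a unit quaternion [x, y, z, w].
In Python, from cell import manip, get_image, camera_model gives the robot as it stands.
- The arm moves only by the shell command python3 -m handwheel 'ROWS' [FORCE]. ROWS is a JSON object of lists of equal length, an entry for each row: "slide": the shift along the tool's x, y, z in cm, a list of three; "twist": the turn, a rotation vector about the tool's x, y, z in degrees, a list of three; "gripper": the opening, from 0 (shut) to 1 (fully open). A call has 1 to 8 rows; each row is the pose to reach, as a shift and turn from the pose measured when the call began, along the tool's axes at that moment; what a row does not reach only later rows make up. A row lasts 1/8 s, in which the tool goes at most 62.5 mm and 10.7 degrees, less where a joint would pass 70% of its speed; a pose out of reach is approached as far as the arm can. A call with a gripper value outside its range is refused whole. The fingers move at their own pace and stop on an object; FORCE is the grip in N (left out, the last holds). Time passes only in rows, so rows that repeat a pose let the fingers close. It gives the time, the measured TCP pose, the force and the opening at its end, in the units of the state.
- manip.get_state(): the state, without advancing time (a new reading comes with each control period).
- get_image(name): name is "side" or "top" or "wrist"; returns the picture (384x512x3 uint8, blue, green, red); there is no depth.
- camera_model(name): a dict with "vfov" (degrees; the focal length in pixels is half the picture's height over the tangent of half this angle, whatever the lens; pixels are square), "cx", "cy" (the principal point, pixels), "R" (3x3) and "t" (3): a world point X has camera coordinates R X + t. Camera axes: x right, y down, z forward; pixel columns grow to the right and rows downward; lengths in mm; the calibration is good to about 2 mm. A picture is of the moment at which its call begins: read the wrist's pose just before it. camera_model takes no time and is no camera call; for the wrist camera it gives the pose at the moment of the call.
- manip.close_job(): hands the job in, once; it reports no verdict.
The state is a dict: "time_s": time; "q": joint angles; "qvel": joint speeds; "joint_torque": joint torques, N m; "eef_pos": TCP position; "tool_rot": TCP orientation; "ft_force": force on the tool from outside, world axes, zero at the start; "wrist_torque": the same for the moment, N m; "grip_width": finger opening in mm.
Only numpy, scipy, OpenCV 4.12 (cv2) and the standard library are available. Lean on these libraries where they do the work, as an engineer would, in place of code of your own. Each camera call takes 0.05 s, during which the arm holds its last target.

### The job

The photo tripod lies folded on the table: with its orange cam lever still open, push the lower section of the top leg in by its upright grey tab, against its spring, until the mouth of the collar meets the red ring, and hold it there for a moment. Then, keeping the collar at the ring, squeeze the cam lever fully shut against that tab by pinching the two together. Finish still holding: lever and tab stay pinched between the fingers with the collar at the red ring, nothing is let go, and the small bowl and the sherd beside the tripod stay where they are.

Things in the scene. Friction and masses are not known exactly. Their poses are not given: they have to be found in the camera images.
- tripod: Folded photo tripod lying across the table in front of the robot with its head to the left, fixed, about 670 mm long and 100 mm wide. Origin on the table surface below the top leg's axis, near the collar; +x runs level along the leg from the head (black, 300 to 370 mm away on the -x side) to the foot, +z up. The top leg's axis is 70 mm above the table, over two lower folded legs. The top leg's bare aluminium tube (24 mm diameter) is fixed; its lower section slides along it.
- lower_leg (a joint): Extension of the top leg's lower section (grey tube, black collar 42 mm diameter and 85 mm long, rubber foot), in m: 0 pushed fully in, 0.110 fully out (the start). Sliding it in moves it along the tripod's -x. A spring pushes it back out with about 3 to 4 N at all times; it slides out again when not held.
- collar_mouth (a point): Centre of the mouth of the black collar: its flat end that faces the tripod's head, on the leg's axis, 70 mm above the table. Moves with the lower section.
- ring_face (a point): Centre of the flat face, towards the foot, of the red ring (29 mm diameter, 6 mm wide) on the bare aluminium tube, on the leg's axis. The leg is at its length when collar_mouth is here. The ring does not move. The white ring further towards the head means nothing.
- tab_face (a point): Point on the foot-side (+x) face of the upright grey tab fixed on top of the collar, at the height to push or pinch, 128 mm above the table. The tab is 10 mm thick along the leg, 26 mm wide, its top 146 mm and the collar's top 91 mm above the table; this face lies 80 mm from collar_mouth towards the foot. Push this face towards the head to slide the leg in.
- lever_tip (a point): Centre of the orange cross bar (14 mm diameter, 54 mm wide) at the end of the cam lever, head-side of the tab, 127 to 132 mm above the table. The lever is a yoke astride the collar, hinged on the leg's axis 62 mm from the bar. Over tab and bar it measures 30 mm along the leg with the lever shut and 47 to 53 mm at the start.
- cam_lever (a joint): Angle of the cam lever in rad: 0 shut (upright beside the tab, at its stop), growing as it leans towards the head, 0.28 to 0.38 at the start. It stays where it is left; about 4 N at the bar moves it, and it rides with the collar. A parallel gripper that shuts on tab and bar together shifts the leg by half the closing stroke unless the hand is moved back as much.
- bowl_small: Small white bowl, 72 mm wide, 42 mm high, beside the tripod; leave alone.
- sherd: Flat terracotta sherd, 80 mm long, 9 mm thick, beside the tripod; leave alone.

How it is judged:
By the outcome, as a careful person would: the job done as asked, in the order asked, and still so for the second after the job is handed in, while the arm keeps its last pose, push and grip.
It also fails if it takes over 51 s, if anything falls off the work surface, if the arm or the gripper's body presses on something with over 40 N, if the wrist force passes 120 N, or if a joint passes its speed limit or range.

## Working session

There is one attempt and no reset: what is moved stays moved. The work goes in short steps, Python scripts to look and compute and a shell command to move; the robot and the scene stay as the last step left them, time stands still between calls to the robot, and variables do not carry over. Pictures are saved under pics/ and viewed, and the job is handed in when it is done.

```bash
ls; mkdir -p pics; python3 - <<'E'
from cell import manip, get_image, camera_model
import cv2
s=manip.get_state(); print(s['time_s'],s['eef_pos'],s['tool_rot'],s['ft_force'],s['grip_width'])
for n in ['side','top','wrist']:
    m=camera_model(n); print(n,m)
    cv2.imwrite(f'pics/{n}0.png',get_image(n))
E
```

```text
pics
0.0 [256.43652879 596.64876565 221.62303769] [ 0.59090767  0.38844552 -0.38946911 -0.59012882] [-0.21285092  0.47235915 -0.16902112] 92.13256141833027
side {'vfov': 42.921248366822184, 'cx': 249.6841478254169, 'cy': 192.4286631950205, 'R': array([[-0.96640995, -0.25679019, -0.01051739],
       [-0.13496103,  0.54189103, -0.82954182],
       [ 0.21871748, -0.80025803, -0.55834555]]), 't': array([562.67116253, 145.39870199, 802.47152905])}
top {'vfov': 52.73984200440662, 'cx': 254.05671615196198, 'cy': 201.76018390917324, 'R': array([[ 0.21988131, -0.97550638,  0.00628549],
       [-0.94680694, -0.21495544, -0.23948022],
       [ 0.23496558,  0.04670608, -0.9708809 ]]), 't': array([-71.60939117, 603.21568189, 702.92349825])}
wrist {'vfov': 62.14889406036744, 'cx': 253.0395670962885, 'cy': 194.4322005486447, 'R': array([[ 0.39360426,  0.91927862, -0.00158463],
       [ 0.88989171, -0.38058826,  0.25148621],
       [ 0.2305828 , -0.10039619, -0.96785959]]), 't': array([-648.58276561,  -29.38400146,  390.13544099])}
```

View pics/side0.png

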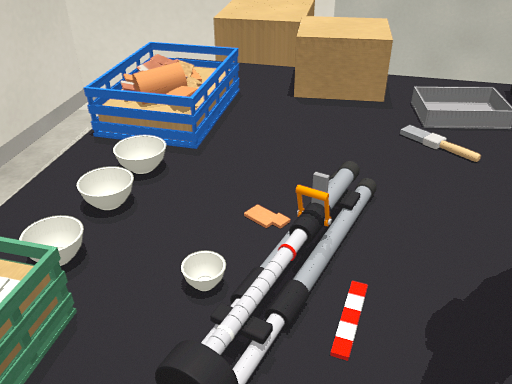

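View pics/top0.png

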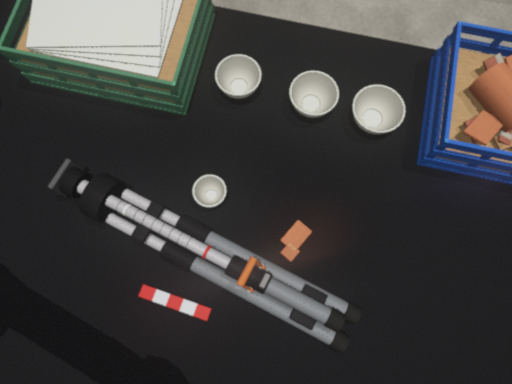

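View pics/wrist0.png

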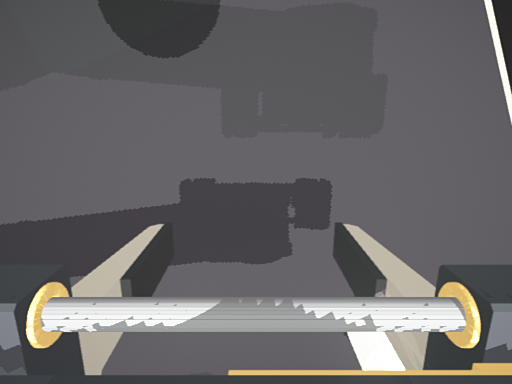

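Side view: ring about (288,251), orange bar (313,192), tab (321,180). Top view: ring (207,252), bar (247,272), tab (265,282). I'll zoom in to refine these.

```bash
python3 - <<'E'
import cv2, numpy as np
a=cv2.imread('pics/side0.png')[150:270,250:380]; b=cv2.imread('pics/top0.png')[225:325,180:310]
cv2.imwrite('pics/side0z.png',cv2.resize(a,None,fx=5,fy=5,interpolation=cv2.INTER_CUBIC)[:600])
cv2.imwrite('pics/top0z.png',cv2.resize(b,None,fx=6,fy=6,interpolation=cv2.INTER_CUBIC)[:600])
E
```

```text
(no output)
```

View pics/side0z.png

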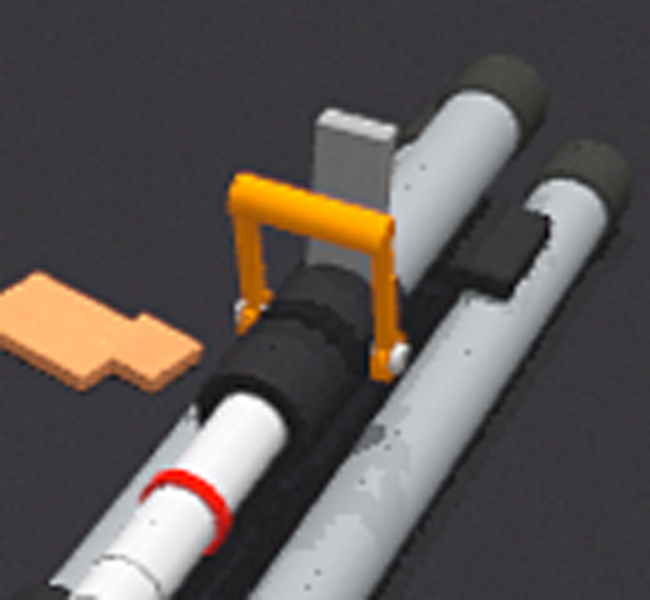

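View pics/top0z.png

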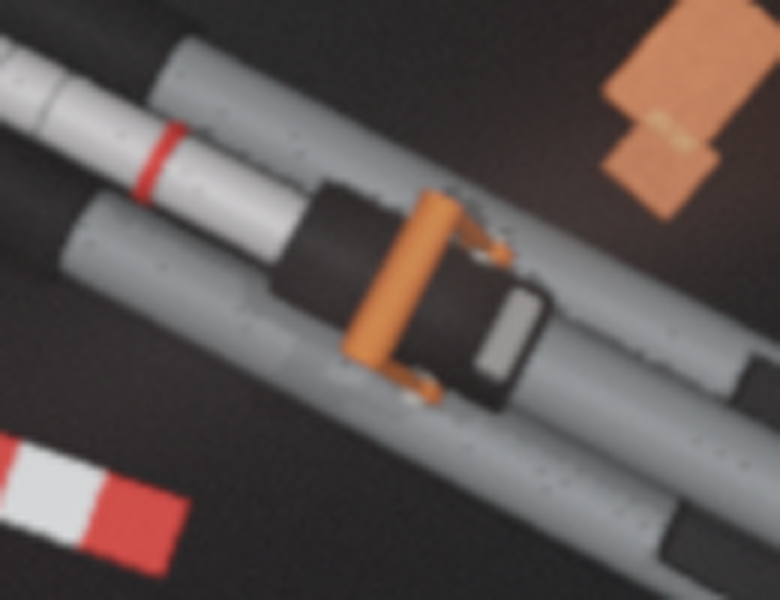

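```bash
cat > h.py <<'E'
import numpy as np, cv2
from scipy.optimize import least_squares
from cell import camera_model, get_image, manip
def proj(m,X):
    X=np.atleast_2d(X); c=X@np.array(m['R']).T+np.array(m['t'])
    f=192/np.tan(np.radians(m['vfov'])/2)
    return np.c_[m['cx']+f*c[:,0]/c[:,2], m['cy']+f*c[:,1]/c[:,2]]
def world(p,pts):
    # pts in tripod-like frame with origin under mouth
    x,y,th=p[:3]; c,s=np.cos(th),np.sin(th); pts=np.atleast_2d(pts)
    return np.c_[x+c*pts[:,0]-s*pts[:,1], y+s*pts[:,0]+c*pts[:,1], pts[:,2]]
E
cat > fit0.py <<'E'
from h import *
T=camera_model('top');S=camera_model('side')
tp=lambda u,v:(180+(u+.5)/6-.5,225+(v+.5)/6-.5); sp=lambda u,v:(250+(u+.5)/5-.5,150+(v+.5)/5-.5)
# p: x,y (mouth), th, ring dist, lever angle
def model(p):
    a=p[4]; bx=80-10-7-62*np.sin(a)-0; 
    # hinge so bar touches tab shut: hinge x = 63
    bz=70+62*np.cos(a)
    top=world(p,[[0,21,70],[0,-21,70],[bx,27,bz],[bx,-27,bz],[75,0,146],[-p[3],14.5,70],[-p[3],-14.5,70]])
    sd=world(p,[[70,13,146],[70,-13,146],[80,13,146],[80,-13,146],[bx,27,bz],[bx,-27,bz]])
    return top,sd
to=np.array([tp(*q) for q in [(330,182),(272,288),(440,194),(362,358),(510,334),(186,127),(151,203)]])
so=np.array([sp(*q) for q in [(317,122),(393,139),(330,109),(397,127),(232,192),(390,232)]])
def res(p):
    a,b=model(p); return np.r_[(proj(T,a)-to).ravel(),(proj(S,b)-so).ravel()]
best=None
for th in np.arange(-3,3.2,.5):
    r=least_squares(res,[500,100,th,40,.33],loss='soft_l1')
    if best is None or r.cost<best.cost: best=r
print(best.x,best.cost); print(np.round(res(best.x).reshape(-1,2),1))
np.save('p0.npy',best.x)
E
python3 fit0.py
```

```text
[474.39252333  83.76341911  -1.83459307  47.11604251  31.7913588 ] 6.064519230379229
[[-0.4 -1.2]
 [-1.2  0.5]
 [ 1.1  0.8]
 [-0.1  0.7]
 [ 0.  -0.2]
 [ 0.8 -0.4]
 [-0.6  0.1]
 [-0.3 -0.8]
 [-0.9 -0.2]
 [-0.5 -0.9]
 [ 0.6 -0.6]
 [ 0.9  0.7]
 [-0.3  1.7]]
```

```bash
sed -i 's/bx=80-10-7-62/bx=80-30+7-62/; s/40,.33\]/40,.3]/' fit0.py; python3 fit0.py; python3 - <<'E'
from h import *
from scipy.spatial.transform import Rotation as R
p=np.load('p0.npy'); p[4]%=2*np.pi; print(p)
s=manip.get_state(); r=R.from_quat(s['tool_rot']).as_matrix(); print(r)
for n in ['top','side']:
    im=get_image(n); k=6 if n=='top' else 5; m=camera_model(n)
    im=cv2.resize(im,None,fx=k,fy=k,interpolation=cv2.INTER_CUBIC)
    a=np.linspace(0,2*np.pi,60)
    def c(x,rad,col):
        q=proj(m,world(p,np.c_[np.full(60,x),rad*np.cos(a),70+rad*np.sin(a)]))*k+k/2-.5
        cv2.polylines(im,[np.int32(q)],True,col,1)
    c(0,21,(0,255,0));c(-p[3],14.5,(255,255,0));c(-p[3]-6,14.5,(255,0,255)); c(85,21,(0,255,0))
    for x in(70,80):
        q=proj(m,world(p,[[x,13,91],[x,13,146],[x,-13,146],[x,-13,91]]))*k; cv2.polylines(im,[np.int32(q)],True,(0,255,255),1)
    x0,y0=(180,225) if n=='top' else (250,150)
    cv2.imwrite(f'pics/{n}_ov.png',im[y0*k:y0*k+600,x0*k:x0*k+780])
E
```

```text
[ 4.74243364e+02  8.36204706e+01 -8.11668049e+00  4.73350295e+01
  2.89280478e-01] 4.770023469669832
[[-0.4 -1.1]
 [-1.1  0.6]
 [ 0.7  0.6]
 [-0.5  0.5]
 [ 0.1 -0.1]
 [ 0.8 -0.3]
 [-0.7  0.2]
 [-0.3 -0.9]
 [-0.9 -0.2]
 [-0.4 -1. ]
 [ 0.6 -0.6]
 [ 0.8  0.1]
 [-0.3  1.1]]
[ 4.74243364e+02  8.36204706e+01 -8.11668049e+00  4.73350295e+01
  2.89280478e-01]
[[ 3.94806590e-01 -4.22164477e-04 -9.18764158e-01]
 [ 9.18763286e-01 -1.27113524e-03  3.94806800e-01]
 [-1.33454690e-03 -9.99999103e-01 -1.13983346e-04]]
```

View pics/top_ov.png

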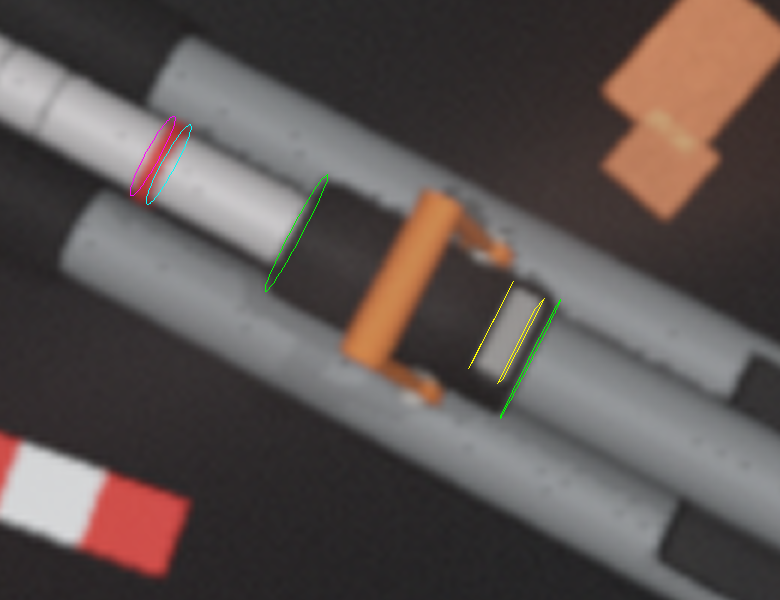

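View pics/side_ov.png

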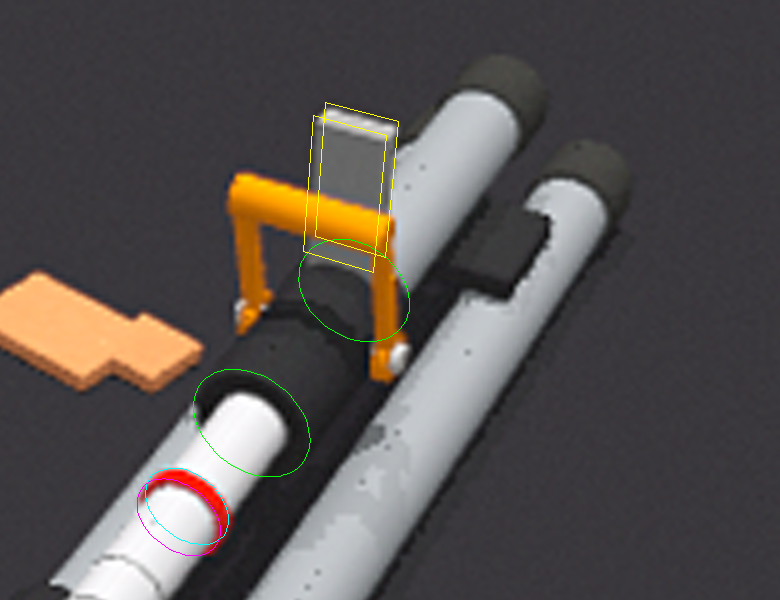

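```bash
python3 -m handwheel '{"slide":[[-4,0,-3.7],[-8,0,-7.5],[-12,0,-11.2],[-16,0,-15],[-20,0,-18.7],[-24,0,-22.4],[-28,0,-26.2],[-32,0,-29.9]],"twist":[[0,-2,0],[0,-4,0],[0,-6,0],[0,-8.2,0],[0,-8.2,0],[0,-8.2,0],[0,-8.2,0],[0,-8.2,0]],"gripper":[1,1,1,1,1,1,1,1]}' 10
cat > aim.py <<'E'
from h import *; import sys
from scipy.spatial.transform import Rotation as R
p=np.load('p0.npy'); s=manip.get_state(); r=R.from_quat(s['tool_rot']).as_matrix()
X=world(p,[[float(sys.argv[1]),0,float(sys.argv[2])]])[0]
leg=np.array([np.cos(p[2]),np.sin(p[2]),0])
# desired R: x=-leg,y=-z
x=-leg;y=np.array([0,0,-1.]);D=np.c_[x,y,np.cross(x,y)]
print('t',s['time_s'],'eef',np.round(s['eef_pos'],1),'F',np.round(s['ft_force'],2),'w',round(s['grip_width'],1))
d=s['eef_pos']-world(p,[[0,0,0]])[0]; print('legcoord',d@leg,'lat',d@np.array([-leg[1],leg[0],0]))
print('F along leg',s['ft_force']@leg)
print('slide cm',np.round(r.T@(X-s['eef_pos'])/10,2),'twist',np.round(np.degrees(R.from_matrix(r.T@D).as_rotvec()),2))
E
python3 aim.py 54 190
```

```text
time_s: 1.25
eef_pos: [405.4, 183.2, 222.7]
tool_rot: [0.561, 0.43, -0.43, -0.561]
ft_force: [1.1, -0.6, -0.0]
grip_width: 92.1
t 1.25 eef [405.4 183.2 222.7] F [ 1.11 -0.57 -0.05] w 92.1
legcoord -78.27119344453428 lat -92.33985987451733
F along leg 0.2643924622821284
slide cm [-13.23   3.28  -9.23] twist [ 0.03 -0.   -0.01]
```

```bash
python3 -m handwheel '{"slide":[[-4,0.5,-3],[-8,1,-6],[-11,2,-8],[-13.2,3.3,-9.2],[-13.2,3.3,-9.2]],"twist":[[0,0,0],[0,0,0],[0,0,0],[0,0,0],[0,0,0]],"gripper":[1,1,1,1,1]}' 10
python3 aim.py 54 117; python3 - <<'E'
from h import *
for n in ['top','side','wrist']: cv2.imwrite(f'pics/{n}1.png',get_image(n))
cv2.imwrite('pics/m1.png',np.hstack([cv2.imread('pics/top1.png')[180:330,150:350],cv2.imread('pics/side1.png')[120:270,220:420]]).repeat(2,0).repeat(2,1))
E
```

```text
time_s: 1.88
eef_pos: [459.6, 30.1, 189.1]
tool_rot: [0.562, 0.429, -0.43, -0.562]
ft_force: [-0.3, 0.7, -1.0]
grip_width: 92.1
t 1.875 eef [459.6  30.1 189.1] F [-0.34  0.68 -0.98] w 92.1
legcoord 55.53736444739382 lat -0.2589589398488954
F along leg -0.57271896831616
slide cm [ 0.16  7.21 -0.03] twist [-0.05 -0.22 -0.08]
```

View pics/m1.png

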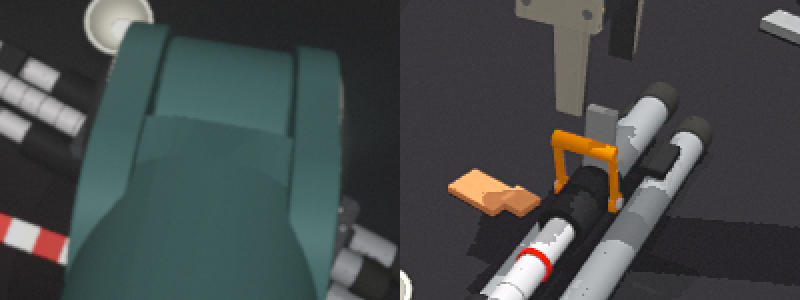

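View pics/wrist1.png

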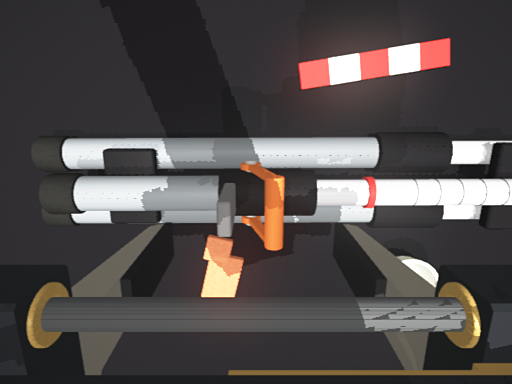

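```bash
python3 - <<'E'
from h import *
m=camera_model('wrist'); p=np.load('p0.npy')
im=cv2.imread('pics/wrist1.png'); k=5
for n,pts in dict(mouth=[[0,21,70],[0,-21,70]],mouthtop=[[0,0,91]],ring=[[-p[3],14.5,70],[-p[3],-14.5,70]],ringtop=[[-p[3],0,84.5]],tab=[[70,13,146],[70,-13,146],[80,13,146],[80,-13,146]]).items(): print(n,np.round(proj(m,world(p,pts)),1).tolist())
c=im[150:260,200:400]
cv2.imwrite('pics/wrist1z.png',cv2.resize(c,None,fx=4,fy=4,interpolation=cv2.INTER_CUBIC))
E
```

```text
mouth [[310.1, 214.1], [312.3, 169.6]]
mouthtop [[315.5, 198.3]]
ring [[361.5, 207.6], [364.4, 176.8]]
ringtop [[368.5, 196.5]]
tab [[228.7, 237.1], [228.1, 201.0], [214.3, 237.1], [213.2, 201.0]]
```

View pics/wrist1z.png

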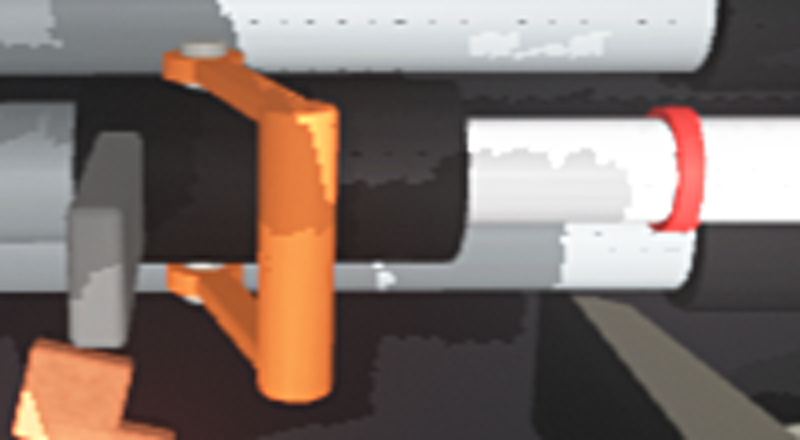

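```bash
python3 -m handwheel '{"slide":[[0,2.5,0],[0,5,0],[0,7.2,0],[0,7.2,0],[0,7.2,0],[0,7.2,0]],"twist":[[0,0,0],[0,0,0],[0,0,0],[0,0,0],[0,0,0],[0,0,0]],"gripper":[1,1,1,0.68,0.68,0.68]}' 10
python3 aim.py 54 117; python3 - <<'E'
from h import *
for n in ['side','wrist']: cv2.imwrite(f'pics/{n}2.png',get_image(n))
cv2.imwrite('pics/m2.png',np.hstack([cv2.imread('pics/wrist2.png')[150:350,80:440],cv2.imread('pics/side2.png')[100:300,220:420]]))
E
```

```text
time_s: 2.78
eef_pos: [460.8, 33.4, 119.1]
tool_rot: [0.561, 0.432, -0.43, -0.56]
ft_force: [-0.8, 0.1, -1.0]
grip_width: 64.4
t 2.775 eef [460.8  33.4 119.1] F [-0.75  0.14 -1.02] w 64.4
legcoord 51.990473862010354 lat 0.05494022423843801
F along leg 0.06398164934193855
slide cm [-0.2   0.21  0.01] twist [0.14 0.1  0.09]
```

View pics/m2.png

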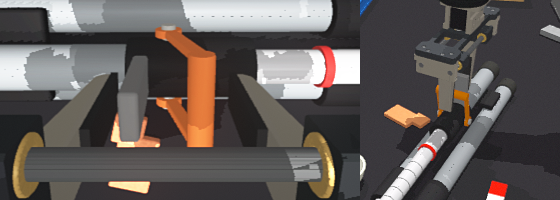

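```bash
python3 -m handwheel '{"slide":[[0.5,0.2,0],[1,0.2,0],[1.5,0.2,0],[2,0.2,0],[2.5,0.2,0],[3,0.2,0],[3.5,0.2,0],[3.5,0.2,0]],"twist":[[0,0,0],[0,0,0],[0,0,0],[0,0,0],[0,0,0],[0,0,0],[0,0,0],[0,0,0]],"gripper":[0.68,0.68,0.68,0.68,0.68,0.68,0.68,0.68]}'
python3 aim.py 1 117; python3 - <<'E'
from h import *
for n in ['side','wrist']: cv2.imwrite(f'pics/{n}3.png',get_image(n))
a=cv2.imread('pics/wrist3.png')[130:330,180:440];b=cv2.imread('pics/side3.png')[180:280,230:330]
cv2.imwrite('pics/m3.png',np.hstack([cv2.resize(a,(520,400)),cv2.resize(b,(280,280)) if 0 else cv2.copyMakeBorder(cv2.resize(b,(280,280)),0,120,0,0,0)]))
E
```

```text
time_s: 3.88
eef_pos: [469.8, 67.7, 116.9]
tool_rot: [0.561, 0.432, -0.43, -0.56]
ft_force: [-0.1, -3.0, 0.9]
grip_width: 62.8
t 3.875 eef [469.8  67.7 116.9] F [-0.11 -3.    0.94] w 62.8
legcoord 16.53739381576979 lat -0.134438486278692
F along leg 2.923095642873181
slide cm [ 1.55 -0.01 -0.02] twist [0.13 0.13 0.1 ]
```

View pics/m3.png

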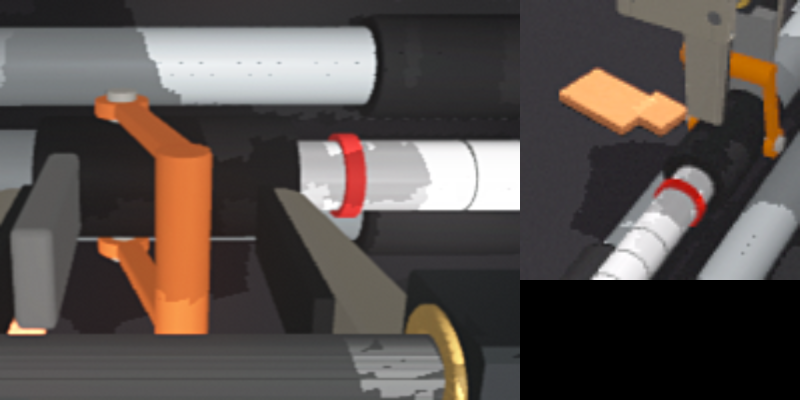

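```bash
cat > bp.py <<'E'
from h import *
def legx(m,px,p,rad):
    # intersect pixel ray with cylinder radius rad around leg axis (z=70); tangent if miss -> nearest pt. returns leg x, lat, z
    f=192/np.tan(np.radians(m['vfov'])/2); R=np.array(m['R']);t=np.array(m['t'])
    o=-R.T@t; d=R.T@np.array([(px[0]-m['cx'])/f,(px[1]-m['cy'])/f,1])
    c,s=np.cos(p[2]),np.sin(p[2]); M=np.array([[c,s,0],[-s,c,0],[0,0,1]])
    o=M@(o-np.array([p[0],p[1],70]));d=M@d
    A=d[1]**2+d[2]**2;B=o[1]*d[1]+o[2]*d[2];C=o[1]**2+o[2]**2-rad**2
    D=B*B-A*C; k=(-B-np.sqrt(max(D,0)))/A
    return (o+k*d).round(1)+[0,0,70]
E
python3 - <<'E'
from bp import *
p=np.load('p0.npy');m=camera_model('wrist')
g=lambda u,v:(180+u/2,130+v/2)
for u,v in [(298,145),(300,165),(300,180)]: print('mouth',legx(m,g(u,v),p,21))
for u,v in [(331,140),(340,155),(346,175),(342,200),(332,214)]: print('ring',legx(m,g(u,v),p,14.5))
s=camera_model('side'); h=lambda u,v:(230+u/2.8,180+v/2.8)
for u,v in [(672,152),(700,165),(725,190)]: print('side mouth?',legx(s,h(u-520,v),p,21))
for u,v in [(670,180),(690,180),(705,200)]: print('side ring footedge',legx(s,h(u-520,v),p,14.5))
E
```

```text
mouth [-30.7 -15.   84.7]
mouth [-30.7  -9.6  88.7]
mouth [-30.6  -5.3  90.3]
ring [-44.1 -13.8  74.4]
ring [-45.7 -10.4  80.2]
ring [-47.1  -4.7  83.7]
ring [-46.4   3.8  84. ]
ring [-44.6  10.2  80.3]
side mouth? [-30.   13.9  85.8]
side mouth? [-37.3  -7.   89.8]
side mouth? [-32.1 -20.7  73.6]
side ring footedge [-50.3   4.9  83.6]
side ring footedge [-45.   -4.8  83.7]
side ring footedge [-44.5 -14.2  72.8]
```

```bash
python3 -m handwheel '{"slide":[[0.4,0,0],[0.8,0,0],[1.2,0,0],[1.3,0,0],[1.3,0,0]],"twist":[[0,0,0],[0,0,0],[0,0,0],[0,0,0],[0,0,0]],"gripper":[0.68,0.68,0.68,0.68,0.68]}'
python3 aim.py 1 117; python3 - <<'E'
from h import *
for n in ['side','wrist']: cv2.imwrite(f'pics/{n}4.png',get_image(n))
a=cv2.imread('pics/wrist4.png')[150:250,280:380];b=cv2.imread('pics/side4.png')[190:270,250:330]
cv2.imwrite('pics/m4.png',np.hstack([cv2.resize(a,(400,400),interpolation=2),cv2.resize(b,(400,400),interpolation=2)]))
E
```

```text
time_s: 4.6
eef_pos: [473.1, 80.1, 116.9]
tool_rot: [0.561, 0.432, -0.43, -0.56]
ft_force: [1.3, -2.9, 2.7]
grip_width: 62.7
t 4.6 eef [473.1  80.1 116.9] F [ 1.32 -2.89  2.7 ] w 62.7
legcoord 3.701140186437543 lat -0.14926024200295493
F along leg 2.4445428832328293
slide cm [ 0.27 -0.01 -0.02] twist [0.13 0.11 0.11]
```

View pics/m4.png

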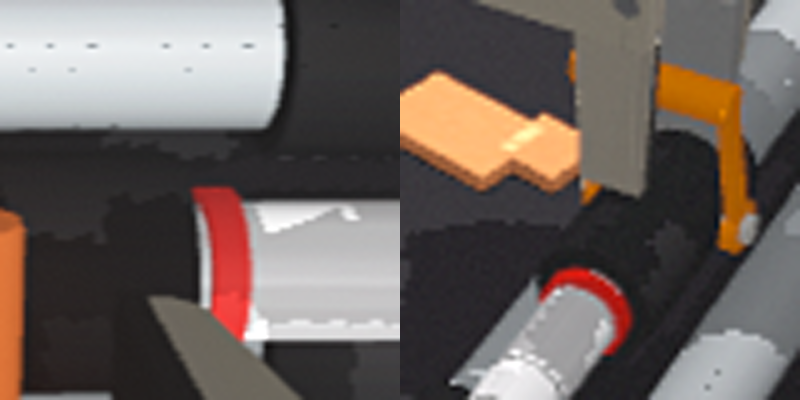

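```bash
python3 - <<'E'
from bp import *
p=np.load('p0.npy');m=camera_model('wrist')
g=lambda u,v:(280+u/4,150+v/4)
for u,v in [(196,215),(201,240),(203,270),(203,295)]: print('mouth',legx(m,g(u,v),p,21))
for u,v in [(196,190),(205,215),(211,245),(213,270),(212,290)]: print('ring',legx(m,g(u,v),p,14.5))
for u,v in [(241,190),(249,230),(252,260)]: print('ring head edge',legx(m,g(u,v),p,14.5))
s=camera_model('side')
im=cv2.imread('pics/wrist4.png');k=8;im=cv2.resize(im,None,fx=k,fy=k,interpolation=2)
a=np.linspace(0,2*np.pi,90)
def c(x,r,col): cv2.polylines(im,[np.int32(proj(m,world(p,np.c_[np.full(90,x),r*np.cos(a),70+r*np.sin(a)]))*k+k/2)],True,col,1)
c(-47.3,14.5,(255,255,0)); c(-53.3,14.5,(255,0,255)); c(-44.6,21,(0,255,0))
cv2.imwrite('pics/w4ov.png',im[180*k:250*k,290*k:370*k])
E
```

```text
mouth [-43.7 -14.4  85.3]
mouth [-44.1 -11.1  87.8]
mouth [-44.2  -6.8  89.9]
mouth [-44.3  -3.   90.8]
ring [-47.2 -14.5  70.5]
ring [-47.1 -12.2  77.8]
ring [-47.3  -8.4  81.9]
ring [-47.4  -4.7  83.7]
ring [-47.3  -1.5  84.4]
ring head edge [-54.8 -14.5  70.4]
ring head edge [-53.8 -10.4  80.1]
ring head edge [-53.8  -6.2  83.1]
```

View pics/w4ov.png

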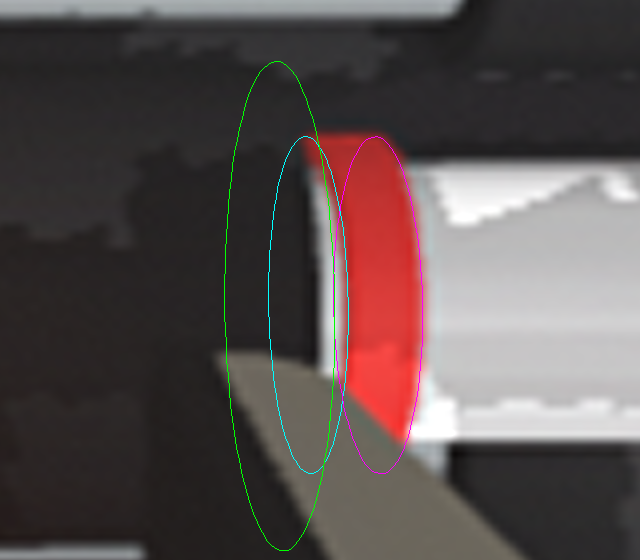

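```bash
python3 -m handwheel '{"slide":[[0.15,0,0],[0.3,0,0],[0.3,0,0],[0.3,0,0]],"twist":[[0,0,0],[0,0,0],[0,0,0],[0,0,0]],"gripper":[0.68,0.68,0.68,0.68]}'
python3 aim.py 1 117; cat > look.py <<'E'
from bp import *; import sys
i=sys.argv[1]; p=np.load('p0.npy')
m=camera_model('wrist'); w=get_image('wrist'); s=get_image('side')
cv2.imwrite(f'pics/wrist{i}.png',w);cv2.imwrite(f'pics/side{i}.png',s)
# scan row(s): mouth edge dark->light/red
k=6
im=cv2.resize(w,None,fx=k,fy=k,interpolation=2)
b=cv2.resize(s[180:280,240:340],(400,400),interpolation=2)
u0=int(proj(m,world(p,[[-46,0,90]]))[0,0])-33; a=im[175*k:242*k,u0*k:u0*k+400]; print('u0',u0,'v0',175,'k',k)
cv2.imwrite(f'pics/m{i}.png',np.hstack([cv2.copyMakeBorder(b,0,2,0,0,0),a]))
for v in range(200,222,4): print(v,[tuple(int(c) for c in w[v,u]) for u in range(u0+27,u0+42)])
E
python3 look.py 5
```

```text
time_s: 5.2
eef_pos: [473.9, 83.0, 116.9]
tool_rot: [0.561, 0.432, -0.43, -0.561]
ft_force: [0.7, -3.8, 1.6]
grip_width: 62.6
t 5.2 eef [473.9  83.  116.9] F [ 0.69 -3.85  1.65] w 62.6
legcoord 0.722692942890921 lat -0.1693979142031377
F along leg 3.538927164465745
slide cm [-0.03 -0.01 -0.02] twist [0.13 0.1  0.11]
u0 294 v0 175 k 6
200 [(45, 42, 45), (40, 39, 41), (37, 36, 38), (34, 35, 36), (35, 34, 36), (35, 34, 32), (35, 35, 35), (37, 38, 96), (44, 46, 161), (46, 48, 179), (45, 47, 177), (44, 46, 175), (44, 46, 178), (45, 46, 179), (67, 67, 147)]
204 [(36, 35, 38), (35, 35, 37), (37, 35, 38), (36, 36, 38), (37, 37, 39), (35, 35, 36), (36, 35, 31), (37, 36, 42), (42, 42, 139), (49, 51, 197), (48, 51, 193), (49, 52, 192), (47, 49, 190), (44, 47, 190), (46, 48, 191)]
208 [(37, 36, 38), (36, 35, 37), (36, 35, 37), (36, 35, 37), (37, 36, 38), (35, 35, 36), (36, 35, 34), (35, 35, 33), (37, 37, 82), (44, 46, 167), (50, 53, 204), (50, 53, 202), (49, 53, 200), (49, 52, 200), (44, 47, 200)]
212 [(37, 35, 38), (36, 36, 38), (37, 36, 38), (38, 37, 39), (37, 36, 38), (38, 36, 39), (38, 37, 37), (36, 35, 32), (36, 36, 60), (44, 46, 162), (53, 55, 214), (52, 55, 210), (52, 55, 208), (52, 53, 207), (49, 51, 208)]
216 [(36, 37, 39), (37, 35, 40), (36, 36, 39), (35, 35, 37), (37, 37, 39), (36, 36, 38), (37, 37, 38), (37, 37, 32), (36, 34, 44), (46, 48, 163), (58, 61, 225), (57, 60, 220), (57, 60, 217), (57, 60, 217), (55, 60, 217)]
220 [(37, 36, 39), (38, 37, 39), (37, 36, 40), (37, 37, 39), (38, 36, 39), (37, 36, 39), (37, 37, 37), (37, 37, 32), (36, 34, 44), (49, 51, 169), (61, 65, 230), (60, 64, 225), (60, 63, 222), (60, 63, 222), (59, 62, 222)]
```

View pics/m5.png

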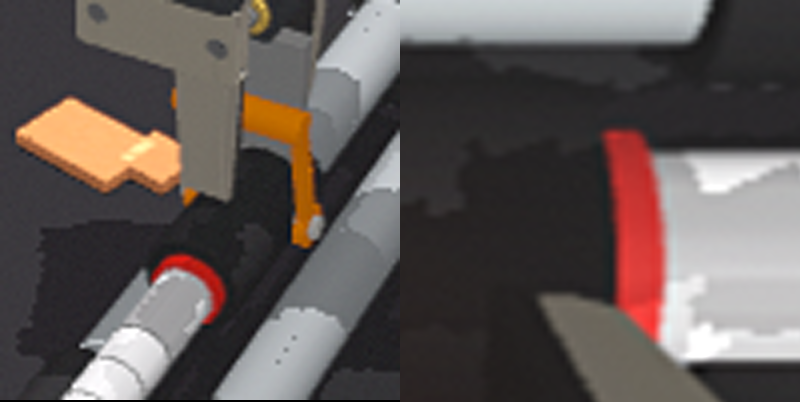

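```bash
cat > edge.py <<'E'
from bp import *; import sys
p=np.load('p0.npy'); m=camera_model('wrist'); w=cv2.imread(f'pics/wrist{sys.argv[1]}.png').astype(int)
mo=[];rh=[]
for v in range(198,221):
    u0=int(proj(m,world(p,[[-46,0,90]]))[0,0]); r=w[v,u0-20:u0+40,2]-w[v,u0-20:u0+40,0]
    red=np.where(r>80)[0]
    if len(red)<3: continue
    i=red[0]; a=i-1+(80-r[i-1])/(r[i]-r[i-1])
    x=legx(m,(u0-20+a,v),p,21)[0]; mo.append(x)
    j=red[-1]; b=j+(r[j]-80)/(r[j]-r[j+1]); rh.append(legx(m,(u0-20+b,v),p,14.5)[0])
print('mouth',np.median(mo),'ring head',np.median(rh),'diff (want 6)',np.median(mo)-np.median(rh)); print(mo,rh)
E
python3 edge.py 5
```

```text
mouth -46.7 ring head -53.4 diff (want 6) 6.699999999999996
[np.float64(-46.8), np.float64(-46.7), np.float64(-46.8), np.float64(-46.9), np.float64(-46.8), np.float64(-46.8), np.float64(-46.7), np.float64(-46.6), np.float64(-46.8), np.float64(-46.7), np.float64(-46.9), np.float64(-46.8), np.float64(-46.7), np.float64(-46.7), np.float64(-46.8), np.float64(-46.7), np.float64(-46.8), np.float64(-46.7), np.float64(-46.7), np.float64(-46.7), np.float64(-46.7), np.float64(-46.7), np.float64(-46.7)] [np.float64(-53.5), np.float64(-53.4), np.float64(-53.4), np.float64(-53.4), np.float64(-53.2), np.float64(-53.3), np.float64(-53.4), np.float64(-53.4), np.float64(-53.3), np.float64(-53.3), np.float64(-53.3), np.float64(-53.3), np.float64(-53.4), np.float64(-53.3), np.float64(-53.5), np.float64(-53.4), np.float64(-53.4), np.float64(-53.4), np.float64(-53.5), np.float64(-53.4), np.float64(-53.4), np.float64(-53.4), np.float64(-53.4)]
```

```bash
python3 -m handwheel '{"slide":[[0.05,0,0],[0.05,0,0],[0.05,0,0],[0.05,0,0],[0.05,0,0],[0.05,0,0],[0.05,0,0],[0.05,0,0]],"twist":[[0,0,0],[0,0,0],[0,0,0],[0,0,0],[0,0,0],[0,0,0],[0,0,0],[0,0,0]],"gripper":[0.68,0.68,0.68,0.68,0.68,0.68,0.68,0.68]}' 15
python3 aim.py 1 117;python3 look.py 6 >/dev/null; python3 edge.py 6|head -1
```

```text
time_s: 6.3
eef_pos: [474.0, 83.4, 116.9]
tool_rot: [0.561, 0.432, -0.43, -0.561]
ft_force: [-0.0, -4.2, 2.4]
grip_width: 62.4
t 6.3 eef [474.   83.4 116.9] F [-0.02 -4.22  2.41] w 62.4
legcoord 0.23976156052233313 lat -0.18039464644926786
F along leg 4.0818591237648985
slide cm [-0.08 -0.01 -0.02] twist [0.13 0.1  0.11]
mouth -47.2 ring head -53.4 diff (want 6) 6.199999999999996
```

```bash
python3 -m handwheel '{"slide":[[-0.07,0,0],[-0.16,0,0],[-0.25,0,0],[-0.34,0,0],[-0.44,0,0],[-0.53,0,0],[-0.53,0,0]],"twist":[[0,0,0],[0,0,0],[0,0,0],[0,0,0],[0,0,0],[0,0,0],[0,0,0]],"gripper":[0.66,0.64,0.62,0.60,0.58,0.56,0.56]}'
python3 aim.py 1 117;python3 look.py 7 >/dev/null; python3 edge.py 7|head -1
```

```text
time_s: 7.28
eef_pos: [472.6, 78.2, 116.9]
tool_rot: [0.561, 0.432, -0.43, -0.561]
ft_force: [-0.1, -3.7, 2.7]
grip_width: 51.3
t 7.275 eef [472.6  78.2 116.9] F [-0.05 -3.72  2.7 ] w 51.3
legcoord 5.63849497944259 lat -0.1590041676672077
F along leg 3.6103138538062973
slide cm [ 0.46 -0.01 -0.02] twist [0.14 0.1  0.11]
mouth -47.1 ring head -53.4 diff (want 6) 6.299999999999997
```

View pics/wrist7.png

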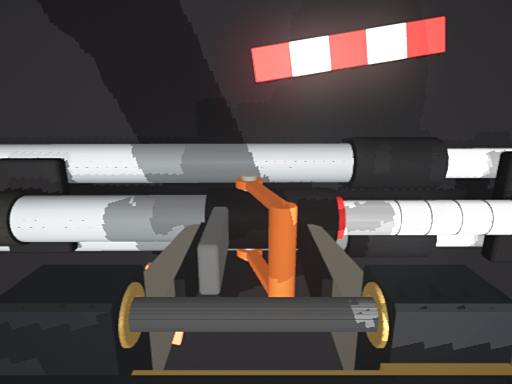

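Still at the ring (mouth −47.1, gap about 0.3 mm). The fingers are now just about to touch the bar, so I'll continue the compensated closing.

```bash
python3 -m handwheel '{"slide":[[-0.07,0,0],[-0.16,0,0],[-0.26,0,0],[-0.35,0,0],[-0.44,0,0],[-0.53,0,0],[-0.53,0,0]],"twist":[[0,0,0],[0,0,0],[0,0,0],[0,0,0],[0,0,0],[0,0,0],[0,0,0]],"gripper":[0.54,0.52,0.50,0.48,0.46,0.44,0.44]}' 20
python3 aim.py 1 117;python3 look.py 8 >/dev/null; python3 edge.py 8|head -1
```

```text
time_s: 8.25
eef_pos: [471.2, 73.0, 116.9]
tool_rot: [0.561, 0.432, -0.43, -0.561]
ft_force: [-0.2, -3.7, 2.8]
grip_width: 40.4
t 8.25 eef [471.2  73.  116.9] F [-0.24 -3.73  2.77] w 40.4
legcoord 11.056053795741816 lat -0.17724648709602048
F along leg 3.6665536213892884
slide cm [ 1.01 -0.01 -0.02] twist [0.13 0.1  0.1 ]
mouth -47.1 ring head -53.4 diff (want 6) 6.299999999999997
```

```bash
python3 -m handwheel '{"slide":[[-0.07,0,0],[-0.16,0,0],[-0.26,0,0],[-0.35,0,0],[-0.44,0,0],[-0.5,0,0],[-0.5,0,0],[-0.5,0,0]],"twist":[[0,0,0],[0,0,0],[0,0,0],[0,0,0],[0,0,0],[0,0,0],[0,0,0],[0,0,0]],"gripper":[0.42,0.40,0.38,0.36,0.34,0.32,0.30,0.28]}' 20
python3 aim.py 1 117;python3 look.py 9 >/dev/null; python3 edge.py 9|head -1
```

```text
time_s: 9.35
eef_pos: [469.9, 68.0, 116.9]
tool_rot: [0.561, 0.432, -0.43, -0.561]
ft_force: [0.2, -3.3, 2.8]
grip_width: 29.5
t 9.35 eef [469.9  68.  116.9] F [ 0.18 -3.34  2.84] w 29.5
legcoord 16.197161317858093 lat -0.13002938614077195
F along leg 3.175313899680918
slide cm [ 1.52 -0.01 -0.02] twist [0.13 0.1  0.09]
mouth -47.7 ring head -53.5 diff (want 6) 5.799999999999997
```

View pics/wrist9.png

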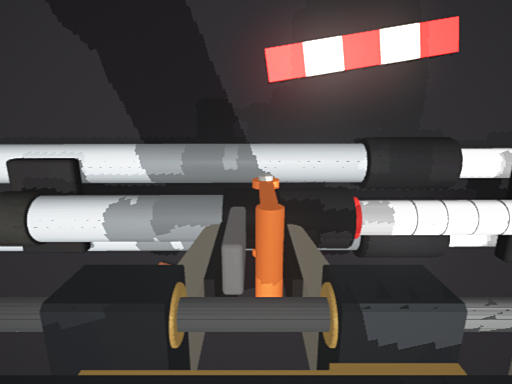

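View pics/m9.png

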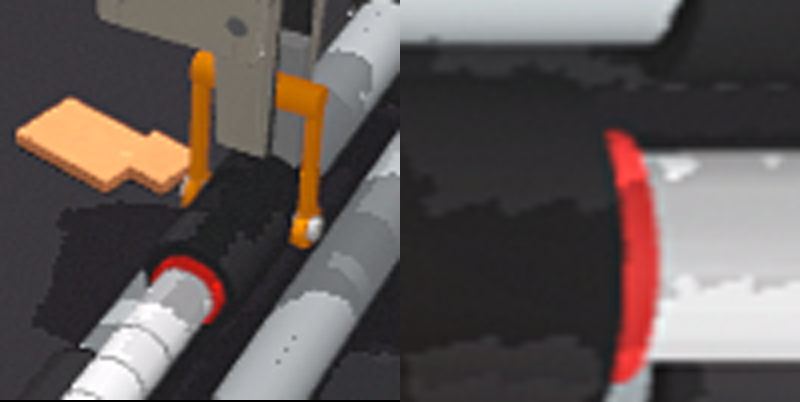

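Shut: the opening is 29.5 mm and stopped there, with the mouth within about 0.3 mm of the ring. I'll hold with a somewhat firmer grip and check again.

```bash
python3 -m handwheel '{"slide":[[0,0,0],[0,0,0],[0,0,0],[0,0,0],[0,0,0],[0,0,0],[0,0,0],[0,0,0]],"twist":[[0,0,0],[0,0,0],[0,0,0],[0,0,0],[0,0,0],[0,0,0],[0,0,0],[0,0,0]],"gripper":[0.26,0.26,0.26,0.26,0.26,0.26,0.26,0.26]}' 30
python3 aim.py 1 117;python3 look.py 10 >/dev/null; python3 edge.py 10|head -1; python3 - <<'E'
from h import *
cv2.imwrite('pics/both.png',np.vstack([get_image('side')[100:330,100:450]]))
E
```

```text
time_s: 10.45
eef_pos: [469.9, 68.1, 116.9]
tool_rot: [0.561, 0.432, -0.43, -0.561]
ft_force: [-0.1, -4.7, 2.7]
grip_width: 28.6
t 10.45 eef [469.9  68.1 116.9] F [-0.09 -4.67  2.66] w 28.6
legcoord 16.132452127455306 lat -0.12870316354344308
F along leg 4.529555431052431
slide cm [ 1.51 -0.01 -0.02] twist [0.13 0.1  0.09]
mouth -47.7 ring head -53.4 diff (want 6) 5.699999999999996
```

View pics/both.png

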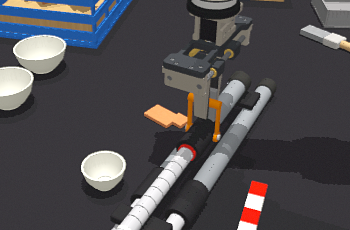

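```bash
python3 -m handwheel '{"slide":[[-0.03,0,0],[-0.03,0,0],[-0.03,0,0],[-0.03,0,0]],"twist":[[0,0,0],[0,0,0],[0,0,0],[0,0,0]],"gripper":[0.26,0.26,0.26,0.26]}' 30
python3 look.py 11 >/dev/null; python3 edge.py 11|head -1; python3 aim.py 1 117; python3 -c "
from cell import manip
print(manip.close_job())"
```

```text
time_s: 11.1
eef_pos: [469.8, 67.8, 116.9]
tool_rot: [0.561, 0.432, -0.43, -0.561]
ft_force: [0.6, -2.4, 3.3]
grip_width: 29.1
mouth -47.5 ring head -53.4 diff (want 6) 5.899999999999999
t 11.2 eef [469.8  67.8 116.9] F [-0.21 -3.36  2.62] w 28.9
legcoord 16.39282934039149 lat -0.14491255094952585
F along leg 3.296344204310597
slide cm [ 1.54 -0.01 -0.02] twist [0.13 0.1  0.09]
the job is handed in; nothing more can be done
None
```

The job is done and handed in at about 11 s, with the fingers still pinching lever and tab at a 30 N grip.

- **Push:** with the lever still open, I pushed the tab about 47 mm until the collar's mouth met the red ring, and held it there for about 1 s.
- **Squeeze:** I closed the jaws in small steps, moving the hand back by half of each step. The wrist camera put the mouth within about 0.7 mm of the ring at every check from the end of the push on.
- **Last checks:**
  - The wrist camera put the mouth about 0.1 mm from the ring's face, with the calibration good to about 2 mm.
  - The force along the leg was 3.3 N, which matches the spring.
  - The side picture just before hand-in showed the lever upright against the tab and the bowl and sherd apparently untouched. I checked those two by eye only.
- **Disagreement:** the opening read 28.6 to 29.1 mm at the 30 N grip, against 30 mm expected with the lever shut. I took this as give in the pads or reading noise, with the lever at its stop.

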